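# Ready the leaning camera stand and hold it upright

### The arm

A 6-joint arm with a two-finger parallel gripper is mounted at the origin on the work surface. World frame = base frame: x ahead of the robot, y to its left, z up, the work surface at z = 0. Lengths are in m, angles in rad, forces in N, time in s.
With the tool pointing down it reaches from about 0.275 to 0.85 m from the base axis. Payload 5.2 kg.
Tool frame: the origin (TCP) lies midway between the tips of the shut fingers; the grasp point (between the pads) lies bot.grasp_offset behind it (bot.grasp_offset is the distance from the TCP to the grasp point, in m); z points along the fingers, y is the line along which they close (so a half turn about z gives the same grasp; the last joint's range is limited). The gripper opens to 85 mm and grips with 20 to 120 N. Pads are 22 mm wide; open, the fingers measure 114 mm over their backs; the gripper's body (76 mm by 85 mm) begins 54 mm behind the grasp point. The pads swing forward as they close: fully open they stand 13 mm farther back than shut.
Start: joints at [-1.43, 0.259, 1.535, -0, 1.348, -0.203], TCP at [0.185, -0.518, 0.231] pointing down, gripper open.
Joint ranges: [-3.14, 3.14], [-0.91, 2.08], [0.19, 2.58], [-1.22, 4.36], [0.22, 2.71], [-3.12, 3.12]. Speed limits (rad/s): [2.57, 2.57, 3.14, 3.14, 3.14, 3.14].

### API

Orientations are given as a unit quaternion [x, y, z, w].
In Python, from workcell import telemetry, read_camera, get_calibration, job, outline_of, bot gives the robot as it stands.
- The arm moves only by the tool jog_arm, never from a script. Its argument "increments" is a list that holds one entry, the list of rows, each a list of 7 numbers: the shift along the tool's x, y, z in units of 0.15 m (1.0 is 0.15 m), then the turn, a rotation vector about the tool's x, y, z in units of 45 degrees (1.0 is 45 degrees), then the gripper command: -1 is fully open, 1 is shut, values between are in proportion. A call has 1 to 12 rows; each row is the pose to reach, as a shift and turn from the pose commanded when the call began, along the tool's axes at that moment; what a row does not reach only later rows make up. A row lasts 1/12 s, in which the tool goes at most 41.7 mm and 7.16 degrees, less where a joint would pass 70% of its speed; a pose out of reach is approached as far as the arm can. A call with a number of a shift or a turn outside -1 to 1 is refused whole. A call with a gripper value outside its range is refused whole. The fingers move at their own pace and stop on an object; "grip_force" is the grip in N (left out, the last holds). Time passes only in rows, so rows that repeat a pose let the fingers close. It gives the time, the measured TCP pose, the force, the opening and the grip force at its end, in the units of the state.
- telemetry.observe(): the state, without advancing time (a new reading comes with each control period).
- read_camera(name): name is "scene" or "side" or "wrist"; returns the picture (420x560x3 uint8, blue, green, red); there is no depth.
- get_calibration(name): a dict with "fx", "fy", "cx", "cy" (pixels), "dist_coeffs" ([k1, k2, p1, p2, k3] as OpenCV has them; the pictures are not rectified), "rvec" (rotation vector, rad) and "tvec" (3), from world to camera coordinates, as OpenCV has them. Camera axes: x right, y down, z forward; pixel columns grow to the right and rows downward; lengths in m; the calibration is good to about 2 mm. A picture is of the moment at which its call begins: read the wrist's pose just before it. get_calibration takes no time and is no camera call; for the wrist camera it gives the pose at the moment of the call.
- job.sign_off(): hands the job in; it is judged then, once.
Trained networks look in the newest picture that a camera, given by its name, has taken for a name from the list of things; names that differ only in an ending like _2 or _b are one class to them, and where a whole thing is asked for, a point or a joint stands for the part that bears it (a point fixed in the world has none). Each returns a list of dicts, best first, with "score" (0 to 1); they miss things now and then, are a little off and sometimes report something else, mostly with a low value. They report only what shows in the picture. A call takes as long as a camera call. They do not tell look-alikes from the thing itself.
- outline_of(camera, name): "mask" (420x560 bool, what is visible of it) and "xy" ([column, row] in pixels, amid what is visible of it).
The state is a dict: "t": time; "qpos": joint angles; "joint_velocities": joint speeds; "joint_torque": joint torques, N m; "position": TCP position; "orientation": TCP orientation; "contact_force": force on the tool from outside, world axes, zero at the start; "torque": the same for the moment, N m; "gripper_width": finger opening in m; "grip_force": force on a finger pad.
Only numpy, scipy, OpenCV 4.12 (cv2) and the standard library are available. Lean on these libraries where they do the work, as an engineer would, in place of code of your own. Each camera call takes 0.05 s, during which the arm holds its last target. There are 200 camera calls.

### The job

Get the leaning camera stand ready for a colleague to line it up: draw the red-handled locking pin out of the kickstand and park it upright, fully down, in the open notch of the blue side block, and let go of it; then flip the yellow kickstand over centre until it is all the way down. Last, raise the frame by its blue top bar and finish while still holding that bar with the frame upright: it falls back if let go, so do not release it. Leave the other things on the bench where they are.

Things in the scene. Friction and masses are not known exactly. Their poses are not given: they have to be found in the camera images.
- stand: fixed dark steel base plate, 130 x 330 mm. Origin on the bench below the tilt axis; z up, x away from the robot (the frame leans to +x), y along the tilt axis, which lies 30 mm up at x = 0. The frame hinged on it carries, at these y in mm: two posts (-130, -40) with the black camera head between them and a blue bar on top, the grey pin lug (55), the yellow kickstand (90).
- frame (a joint): tilt of the whole frame, rad: 0 = leaning 0.22 rad to the stand's +x on its rests; 0.22 = upright; stopped at 0.33. It is raised towards the stand's -x. The overhanging camera head (frame about 2 kg) always pulls it back to 0; holding it takes about 3 to 8 N at the top bar.
- top_bar (a point): middle of the blue bar across the frame's top: round, 14 mm thick, along the stand's y, 76 mm free between the posts, 200 mm from the tilt axis, 67 mm above the camera head. Grip it from above, fingers closing along the stand's x; it can turn between the fingers. Frame upright: straight above the tilt axis, 230 mm above the bench. Its z points up along the posts.
- kickstand (a joint): swing of the yellow kickstand, rad, about an axis along the stand's y, 30 mm up the frame from the tilt axis. 0 = stowed: leg up, leaning 0.42 rad to the stand's +x (frame leaning); it swings over the top towards -x, drops by itself once the leg is past vertical (0.42), and is fully down at 2.14. The pin blocks it while in its bore.
- foot_bar (a point): middle of the black rubber foot bar at the kickstand's free end: round, 16 mm thick, about 45 mm long, along the stand's y, on the +y side of the leg, 110 mm from the kickstand's axis. Stowed, it is about 160 mm above the bench, free to be pushed towards the stand's -x with shut fingers from its +x side.
- pin_grip (a point): centre of the red grip of the loose locking pin (70 g): grip 20 mm diameter, 44 mm tall. 26 mm below it is the underside of a 28 mm flange; from there a 9 mm shank reaches 38 mm down. z is the pin's axis. At the start it stands vertical in its bore, flange on the kickstand's yellow tab; 45 mm straight up frees it.
- notch (a point): parking point on the top of the fixed blue block (52 x 56 mm, top 70 mm above the bench). The notch is an upright slot 13 mm wide, 60 mm deep, open at the top and at the point's -x side: from the block's -x face (26 mm away) to its closed end 8 mm beyond this point at +x. Parked: shank in the slot, flange on the block's top, grip centre 26 mm above this point.
- mount_black: bystander: black specimen mount, disc 32 mm diameter, 20 mm tall; origin under its centre
- mount_green: bystander: green specimen mount, same size
- mount_red: bystander: red specimen mount, same size
- etchant_bottle: bystander: amber bottle, 48 mm diameter, 110 mm tall; origin under its centre
- jar: bystander: white jar with blue cap, 52 mm diameter, 55 mm tall; origin under its centre
- screwdriver: bystander: screwdriver, 160 mm long, lying on the bench along its x
Things that resemble listed ones, but are neither listed nor needed, are in the scene too. What is shaped like the part that bears pin_grip but green or white is not meant.

How it is judged:
On the way, in this order (a step that is already met when the one before it is completed fails the run):
1. the pin is drawn, parked in the notch and let go, with the kickstand still stowed (horizontal distance between pin_grip and notch below 0.013 m and z of pin_grip in the frame of notch between 0.021 and 0.031 m and angle between pin_grip's own z axis and vertical below 0.12 rad and contact force between the fingers and pin below 0.1 N and value of joint kickstand below 0.4 rad), for 0.2 s.
2. the kickstand is flipped fully down, the frame still leaning (value of joint kickstand above 2 rad and value of joint frame below 0.12 rad), for 0.2 s.
3. the frame is raised upright and held by its top bar (value of joint frame between 0.15 and 0.29 rad and velocity of joint frame between -0.1 and 0.1 rad/s and contact force between the fingers and frame above 1 N and distance between the grasp point and top_bar below 0.06 m), for 0.3 s.
At the end, for the whole second after the job is handed in: Frame still and within 0.07 rad of upright, fingers within 60 mm of the top bar's middle and bearing on the frame with over 1 N; kickstand down (over 2.0 rad); pin in the notch: within 13 mm of the parking point, flange within 5 mm of the block's top, upright within 0.12 rad (all of step 3 and horizontal distance between pin_grip and notch below 0.013 m and z of pin_grip in the frame of notch between 0.021 and 0.031 m and angle between pin_grip's own z axis and vertical below 0.12 rad and value of joint kickstand above 2 rad); the arm keeps its last pose, push and grip.
It fails at once if a bystander is moved more than 30 mm (distance of any of mount_black, mount_green, mount_red, etchant_bottle, jar, screwdriver from where it was at the start of the episode above 0.03 m).
It also fails if it takes over 69 s, if anything falls off the work surface, if the arm or the gripper's body presses on something with over 40 N, if the wrist force passes 120 N, or if a joint passes its speed limit or range.

## Working session

There is one attempt and no reset: what is moved stays moved. The work goes in short steps, Python scripts to look and compute and a tool call to move; the robot and the scene stay as the last step left them, time stands still between calls to the robot, and variables do not carry over. Pictures are saved under pics/ and viewed, at most 10 in all, crops included, and the job is handed in when it is done.

Besides the shell and the picture viewer there is one more tool, called as name([rows], argument=value, ...), one row to a line, values as JSON. jog_arm: Moves the arm, as the interface text tells. Its arguments: {"type":"object","properties":{"increments":{"type":"array"},"grip_force":{"type":"number"}},"required":["increments"]}

```bash
ls; mkdir -p pics; python3 - <<'E'
from workcell import telemetry, read_camera, get_calibration, outline_of, bot
import cv2,numpy as np
print(telemetry.observe()); print(bot.grasp_offset)
a=read_camera("scene");b=read_camera("side")
cv2.imwrite("pics/a.png",a);cv2.imwrite("pics/b.png",b)
for c in("scene","side"):
  k=get_calibration(c);print(c,k)
  for n in("stand","frame","top_bar","kickstand","foot_bar","pin_grip","notch"):
    try:print(n,[(round(o["score"],2),np.round(o["xy"],1).tolist(),int(o["mask"].sum())) for o in outline_of(c,n)])
    except Exception as e:print(n,e)
E
```

```text
pics
{'t': 0.0, 'qpos': array([-1.42980900e+00,  2.59322342e-01,  1.53609979e+00, -2.51195620e-05,
        1.34797742e+00, -2.02806015e-01]), 'joint_velocities': array([-0.00223107, -0.0003373 ,  0.00121892, -0.00089995, -0.00031564,
       -0.00055772]), 'joint_torque': array([-1.29086984e-03, -4.46036625e+01, -2.90577149e+01, -3.40122597e-04,
        1.17731723e-02,  2.35836507e-05]), 'position': array([ 0.18531818, -0.51727665,  0.2304791 ]), 'orientation': array([ 9.85261232e-01,  1.71054048e-01,  1.56796293e-05, -9.03395286e-04]), 'contact_force': array([ 0.34894307, -0.64320276,  0.29868408]), 'torque': array([ 0.00590506, -0.05386132,  0.02460457]), 'grip_force': 0.0, 'gripper_width': 0.08571736440527082}
0.0187
scene {'fx': 540.2925836517869, 'fy': 540.2925836517869, 'cx': 285.8626787916861, 'cy': 205.33786611775628, 'dist_coeffs': array([0.00478751, 0.        , 0.        , 0.        , 0.        ]), 'rvec': array([ 1.49949299,  2.32168546, -0.69098878]), 'tvec': array([ 0.27659017, -0.33339604,  1.47160836])}
stand [(0.59, [318.7, 231.8], 8634)]
frame [(0.69, [296.4, 211.1], 
[... 392 characters left out ...]
40639958, 'cx': 282.4676827245283, 'cy': 218.90010584836625, 'dist_coeffs': array([-0.14308369,  0.        ,  0.        ,  0.        ,  0.        ]), 'rvec': array([ 0.3368848 , -2.65063309,  1.46659988]), 'tvec': array([0.50423069, 0.23516328, 0.89412661])}
stand [(0.81, [285.1, 281.3], 10747), (0.22, [220.6, 265.4], 214)]
frame [(0.86, [284.2, 250.4], 6134)]
top_bar [(0.58, [284.0, 252.7], 6354)]
kickstand [(0.82, [259.6, 280.9], 848)]
foot_bar [(0.8, [257.5, 283.0], 748), (0.64, [344.9, 289.7], 429)]
pin_grip [(0.94, [286.8, 376.1], 433), (0.94, [356.3, 351.9], 358), (0.86, [156.9, 349.1], 418), (0.83, [269.0, 270.7], 333), (0.74, [347.6, 383.5], 457)]
notch [(0.98, [223.9, 364.3], 2059)]
```

View pics/a.png

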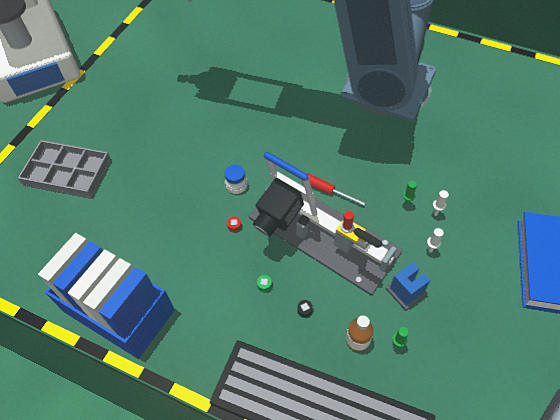

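View pics/b.png

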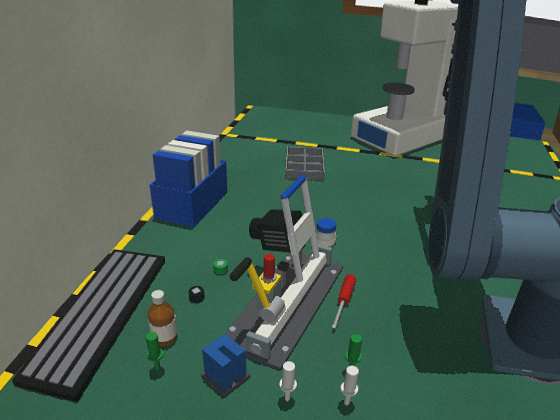

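The scene view has the red pin at about (347,220) on the yellow tab, and the side view has it at (269,268). The candidates are green (410,190) and (400,337), white (441,203) and (436,240), and red (347,220). Only the red one, standing in the kickstand, fits the description. I'll confirm that in an enlarged crop.

```bash
python3 - <<'E'
import cv2
a=cv2.imread("pics/a.png");b=cv2.imread("pics/b.png")
cv2.imwrite("pics/a2.png",cv2.resize(a[145:310,240:440],None,fx=4,fy=3.6,interpolation=2)[:, :800])
cv2.imwrite("pics/b2.png",cv2.resize(b[240:390,190:340],None,fx=4,fy=4,interpolation=2))
E
```

```text
(no output)
```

View pics/a2.png

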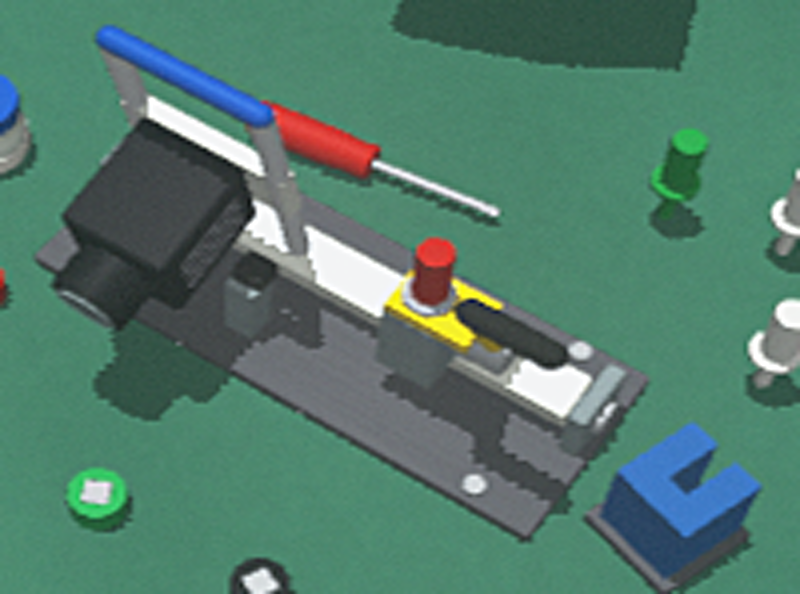

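View pics/b2.png

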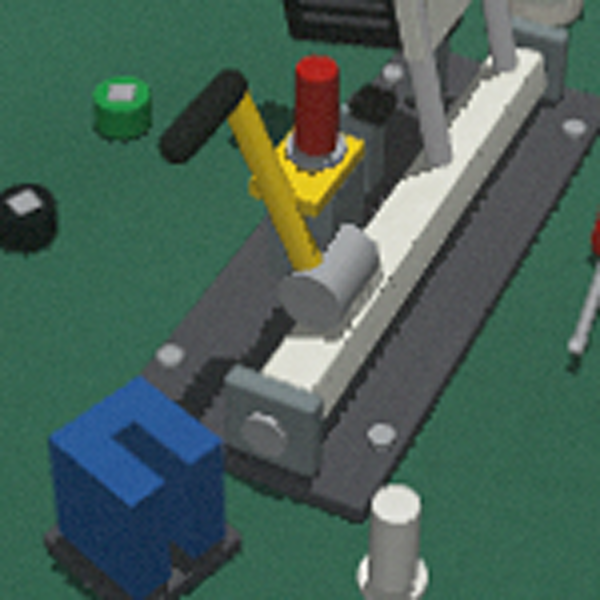

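The crops confirm it: the red grip with its grey flange sits on the yellow tab at scene (348,221) and side (269,267). The blue block's slot opens towards the robot side, with the mouth at scene (422,271) and side (234,358). Next I triangulate.

```bash
cat > h.py <<'E'
import cv2,numpy as np
from scipy.spatial.transform import Rotation as R
from scipy.optimize import least_squares
from workcell import telemetry, read_camera, get_calibration, outline_of, bot, job
def proj(P,k): return cv2.projectPoints(np.atleast_2d(np.asarray(P,float)),k["rvec"],k["tvec"],K(k),k["dist_coeffs"])[0][:,0]
def K(k): return np.array([[k["fx"],0,k["cx"]],[0,k["fy"],k["cy"]],[0,0,1]])
def ray(uv,k):
    p=cv2.undistortPoints(np.array([[uv]],float),K(k),k["dist_coeffs"])[0,0]
    r=cv2.Rodrigues(k["rvec"])[0]; d=r.T@np.r_[p,1]
    return -r.T@k["tvec"],d/np.linalg.norm(d)
def tri(*uks):
    A=0;b=0
    for uv,k in uks:
        c,d=ray(uv,k);M=np.eye(3)-np.outer(d,d);A=A+M;b=b+M@c
    return np.linalg.solve(A,b)
def state():
    s=telemetry.observe();return s
def go(target,Rt=None):
    """units of jog to reach world TCP target"""
    s=state();r=R.from_quat(s["orientation"])
    d=r.inv().apply(np.array(target)-s["position"])/.15
    t=[0,0,0] if Rt is None else (r.inv()*Rt).as_rotvec()/(np.pi/4)
    return np.round(d,3),np.round(t,3)
E
python3 - <<'E'
from h import *
S=get_calibration("scene");D=get_calibration("side")
pts=dict(barL=((267,155),(304,179)),barR=((305.5,176.9),(285,195)),foot1=((356.3,232.5),(248,261.3)),foot2=((379.5,242.8),(233.8,277.5)),
pintop=((348.8,213.9),(269.5,256.5)),pingrip=((348.3,220.6),(269.3,267.5)))
for n,(a,b) in pts.items():
    p=tri((a,S),(b,D)); print(n,p.round(4),(proj(p,S)[0]-a).round(1),(proj(p,D)[0]-b).round(1))
# block
sc=np.array([(395,275),(414.3,263.6),(429.5,279.7),(412.5,293.6)])
sd=np.array([(225,335),(203,349.3),(223.8,366.3),(245,350)])
tops=[tri((u,S),(v,D)) for u,v in zip(sc,sd)]
best=None
for sh in range(4):
  for fl in (1,-1):
    d=np.roll(sd[::fl],sh,0); e=sum(np.linalg.norm(proj(tri((u,S),(v,D)),S)[0]-u) +abs(tri((u,S),(v,D))[2]-.07)*1000 for u,v in zip(sc,d))
    if best is None or e<best[0]: best=(e,d)
print(best)
T=np.array([tri((u,S),(v,D)) for u,v in zip(sc,best[1])]);print(T.round(4))
c=T.mean(0)
# corners local: scene edge 1-2 is the -x (open) edge
def corners(q):
    r=R.from_euler('z',q[2]).as_matrix()
    L=np.array([(26,-28),(-26,-28),(-26,28),(26,28)])*1e-3
    L=np.c_[L,np.full(4,.07)];return L@r.T+[q[0],q[1],0]
for L0 in (1,):
  op=(T[1]+T[2])/2-c; yaw=np.arctan2(-op[1],-op[0])
  f=lambda q:np.r_[(proj(corners(q),S)-sc).ravel(),(proj(corners(q),D)-best[1]).ravel()]
  r=least_squares(f,[c[0],c[1],yaw]);print("block",r.x,r.fun.round(1))
print([ (b,ray(b,S)) for b in []])
E
```

```text
barL [ 0.5066 -0.1103  0.2191] [0. 0.] [ 0. -0.]
barR [ 0.5266 -0.0193  0.2261] [-0.2 -1.2] [-1.   0.8]
foot1 [0.5614 0.1039 0.1547] [-0.2 -0.8] [-0.8  0.6]
foot2 [0.5686 0.1539 0.1578] [0.1 0.4] [ 0.4 -0.3]
pintop [0.5284 0.0764 0.1532] [-0. -0.] [-0.  0.]
pingrip [0.5285 0.0774 0.1288] [-0.  -0.2] [-0.1  0.1]
(np.float64(15.269353796085914), array([[225. , 335. ],
       [245. , 350. ],
       [223.8, 366.3],
       [203. , 349.3]]))
[[0.5729 0.2006 0.0664]
 [0.531  0.2269 0.0674]
 [0.5531 0.2661 0.0654]
 [0.5971 0.2439 0.0682]]
block [ 0.56335458  0.23498552 -0.50506627] [-1.  -1.5 -1.4 -4.   3.   0.   1.   0.7  0.6 -2.5  1.7 -1.4 -2.6  1.2
 -2.9  0.7]
[]
```

jog_arm([
  [[0.3,-0.25,-0.25,0,0,0,0],[0.6,-0.5,-0.5,0,0,0,0],[0.8,-0.75,-0.75,0,0,0,0],[1,-1,-1,0,0,0,0]],
])

```text
t: 1.13
position: [0.2482, -0.394, 0.3259]
orientation: [0.985, 0.171, 0.0, -0.001]
contact_force: [1.0, -0.1, -0.1]
gripper_width: 0.0428
grip_force: 0.0
```

jog_arm([
  [[0.25,-0.25,0,0,0,0,0],[0.5,-0.5,0,0,0,0,0],[0.75,-0.75,0,0,0,0,0],[1,-1,0,0,0,0,0]],
])

```text
t: 1.47
position: [0.3193, -0.2431, 0.3257]
orientation: [0.985, 0.171, 0.0, 0.0]
contact_force: [1.8, -0.4, -0.3]
gripper_width: 0.0429
grip_force: 0.0
```

jog_arm([
  [[0.25,-0.25,0,0,0,-0.15,0],[0.5,-0.5,0,0,0,-0.3,0],[0.75,-0.75,0,0,0,-0.45,0],[1,-1,0,0,0,-0.6,0],[1,-1,0,0,0,-0.6,0]],
])

```text
t: 1.88
position: [0.4084, -0.0545, 0.3258]
orientation: [0.917, 0.399, 0.0, 0.0]
contact_force: [0.1, -0.3, -0.2]
gripper_width: 0.0426
grip_force: 0.0
```

```bash
python3 - <<'E'
from h import *
s=state();print(s["t"],s["position"],s["qpos"]);k=get_calibration("wrist")
print(-cv2.Rodrigues(k["rvec"])[0].T@k["tvec"],cv2.Rodrigues(k["rvec"])[0])
for a in(-.205,): print(go([.5,.14,.36],R.from_matrix(np.array([[-np.sin(a),np.cos(a),0],[np.cos(a),np.sin(a),0],[0,0,-1]]).T)))
E
```

```text
1.8833 [ 0.40836419 -0.05449551  0.32578317] [-4.04921282e-01 -5.07652605e-02  1.65741657e+00 -4.24839334e-05
  1.53364679e+00  3.44664510e-01]
[0.46013654 0.00103796 0.4682587 ] [[ 7.32223432e-01 -6.81064342e-01  4.55924173e-04]
 [-6.49897217e-01 -6.98514639e-01  2.99517789e-01]
 [-2.03672416e-01 -2.19610248e-01 -9.54090607e-01]]
(array([ 1.365, -0.436, -0.228]), array([ 0.002, -0.   , -0.693]))
```

jog_arm([
  [[0.25,-0.11,-0.05,0,0,-0.17,0],[0.5,-0.22,-0.1,0,0,-0.34,0],[0.75,-0.33,-0.17,0,0,-0.5,0],[1,-0.44,-0.22,0,0,-0.69,0],[1,-0.44,-0.22,0,0,-0.69,0],[1,-0.44,-0.22,0,0,-0.69,0],[1,-0.44,-0.22,0,0,-0.69,0]],
])

```text
t: 2.47
position: [0.4626, 0.0981, 0.3581]
orientation: [0.779, 0.627, -0.0, 0.0]
contact_force: [-0.6, -0.5, 0.4]
gripper_width: 0.0427
grip_force: 0.0
```

```bash
python3 - <<'E'
from h import *
s=state();print(s["t"],s["position"],s["qpos"]);k=get_calibration("wrist")
w=read_camera("wrist");cv2.imwrite("pics/w1.png",cv2.resize(w,(800,600)))
for n in("pin_grip","notch","foot_bar","kickstand","top_bar"):
    print(n,[(round(o["score"],2),np.round(o["xy"],1).tolist(),int(o["mask"].sum())) for o in outline_of("wrist",n)])
print(proj([[.5285,.077,.1535],[.5285,.077,.129],[.5634,.235,.07],[.565,.129,.16]],k))
E
```

```text
2.4667 [0.46261989 0.09807221 0.3581052 ] [-2.71581827e-02  5.99524968e-02  1.47017658e+00 -5.69607229e-04
  1.61210906e+00  1.87000066e-01]
pin_grip [(0.95, [341.0, 179.7], 602), (0.94, [243.5, 40.8], 465), (0.84, [188.6, 133.6], 446), (0.83, [171.8, 73.9], 591), (0.65, [431.5, 6.0], 334)]
notch [(0.72, [337.8, 40.7], 2917)]
foot_bar [(0.66, [358.8, 146.1], 2156)]
kickstand [(0.9, [359.6, 146.6], 2224)]
top_bar [(0.98, [320.1, 224.1], 10319)]
[[345.39716207 183.92701867]
 [341.38781538 178.87177375]
 [340.32583961  30.97909009]
 [374.84522615 127.75890289]]
```

View pics/w1.png

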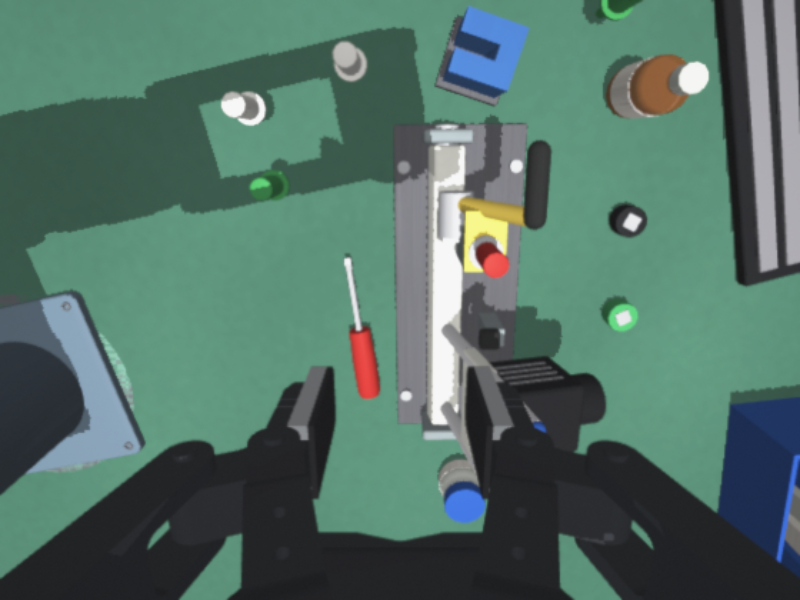

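```bash
python3 - <<'E'
from h import *
a=-.205;Q=R.from_matrix(np.array([[-np.sin(a),np.cos(a),0],[np.cos(a),np.sin(a),0],[0,0,-1]]).T)
print(go([.529,.0775,.22],Q),go([.529,.0775,.110],Q))
k=get_calibration("wrist")
print(tri(((346.5,184.8),k),((348.8,213.9),get_calibration("scene")),((269.5,256.5),get_calibration("side"))))
E
```

```text
(array([-0.03 ,  0.459,  0.922]), array([-0.   ,  0.   , -0.015])) (array([-0.03 ,  0.459,  1.656]), array([-0.   ,  0.   , -0.015]))
[0.52890722 0.07556311 0.15337427]
```

jog_arm([
  [[-0.036,0.459,0.1,0,0,-0.015,0],[-0.036,0.459,0.35,0,0,-0.015,0],[-0.036,0.459,0.6,0,0,-0.015,0],[-0.036,0.459,0.85,0,0,-0.015,0],[-0.036,0.459,0.92,0,0,-0.015,0],[-0.036,0.459,0.92,0,0,-0.015,0],[-0.036,0.459,0.92,0,0,-0.015,0]],
])

```text
t: 3.35
position: [0.5289, 0.0773, 0.2202]
orientation: [0.775, 0.632, -0.0, -0.0]
contact_force: [0.3, -0.5, -0.2]
gripper_width: 0.0428
grip_force: 0.0
```

```bash
python3 - <<'E'
from h import *
print(go([.529,.0765,.110]))
w=read_camera("wrist");k=get_calibration("wrist");cv2.imwrite("pics/w2.png",w)
s=cv2.inRange(cv2.cvtColor(w,cv2.COLOR_BGR2HSV),(0,150,120),(6,255,255));n,l,st,c=cv2.connectedComponentsWithStats(s)
print([(c[i],st[i]) for i in range(1,n) if st[i][4]>100]);print(proj([[.529,.0765,.153],[.529,.0765,.129]],k))
E
```

```text
(array([-0.005,  0.002,  0.735]), array([0, 0, 0]))
[(array([282.20568562, 225.27090301]), array([269, 212,  28,  28, 598], dtype=int32)), (array([182.3828125 , 283.79492188]), array([171, 268,  23,  35, 512], dtype=int32))]
[[279.00407522 223.22072583]
 [279.04338798 212.01885888]]
```

jog_arm([
  [[-0.01,0.015,0.2,0,0,0,0],[-0.01,0.015,0.4,0,0,0,0],[-0.01,0.015,0.6,0,0,0,0],[-0.01,0.015,0.735,0,0,0,0],[-0.01,0.015,0.735,0,0,0,0],[-0.01,0.015,0.735,0,0,0,0.5],[-0.01,0.015,0.735,0,0,0,0.8],[-0.01,0.015,0.735,0,0,0,1],[-0.01,0.015,0.735,0,0,0,1],[-0.01,0.015,0.735,0,0,0,1],[-0.01,0.015,0.735,0,0,0,1]],
], grip_force=40)

```text
t: 4.32
position: [0.5317, 0.0762, 0.1128]
orientation: [0.775, 0.632, 0.001, 0.001]
contact_force: [-3.7, 0.6, 6.8]
gripper_width: 0.0186
grip_force: 39.0
```

jog_arm([
  [[0,-0.008,-0.08,0,0,0,1],[0,-0.008,-0.16,0,0,0,1],[0,-0.008,-0.24,0,0,0,1],[0,-0.008,-0.32,0,0,0,1],[0,-0.008,-0.42,0,0,0,1],[0,-0.008,-0.55,0,0,0,1],[0,-0.008,-0.7,0,0,0,1],[0,-0.008,-0.9,0,0,0,1],[0,-0.008,-0.9,0,0,0,1]],
])

```text
t: 5.07
position: [0.5336, 0.0761, 0.2532]
orientation: [0.775, 0.632, 0.005, 0.005]
contact_force: [1.4, 0.5, -0.8]
gripper_width: 0.019
grip_force: 39.1
```

```bash
python3 - <<'E'
from h import *
print(state()["contact_force"],go([.53,.15,.245]),go([.5634,.235,.245]))
E
```

```text
[ 1.40203409  0.53309053 -0.84793235] (array([ 0.478, -0.123,  0.054]), array([0, 0, 0])) (array([ 1.077, -0.019,  0.056]), array([0, 0, 0]))
```

jog_arm([
  [[0.2,0,0,0,0,0,1],[0.4,0,0,0,0,0,1],[0.5,0,0,0,0,0,1],[0.5,0,0,0,0,0,1],[0.5,0,0,0,0,0,1]],
])

```text
t: 5.48
position: [0.5453, 0.1504, 0.2462]
orientation: [0.774, 0.633, 0.001, 0.001]
contact_force: [0.8, -0.1, -0.6]
gripper_width: 0.0191
grip_force: 39.1
```

```bash
python3 - <<'E'
from h import *
s=state();print(s["t"],s["position"],s["orientation"],s["contact_force"])
w=read_camera("wrist");k=get_calibration("wrist");a=read_camera("side")
q=proj([[.5634,.235,.07]],k)[0];print(q)
o=outline_of("side","pin_grip");print([(x["xy"],x["score"]) for x in o])
w2=cv2.resize(w[:300,150:450],None,fx=2,fy=2,interpolation=2);b=cv2.resize(a[180:380,170:270],None,fx=2,fy=3)
cv2.imwrite("pics/w3.png",np.hstack([w2,b[:600]]))
E
```

```text
5.4833 [0.54530213 0.15035525 0.24623632] [0.77421516 0.63292126 0.00089249 0.000881  ] [ 0.81824285 -0.13862792 -0.58471452]
[280.85256597  89.0881134 ]
[([287.3, 377.2], 0.93), ([246.8, 230.4], 0.86), ([357.5, 349.6], 0.8), ([154.0, 348.7], 0.67), ([347.8, 381.5], 0.56)]
```

View pics/w3.png

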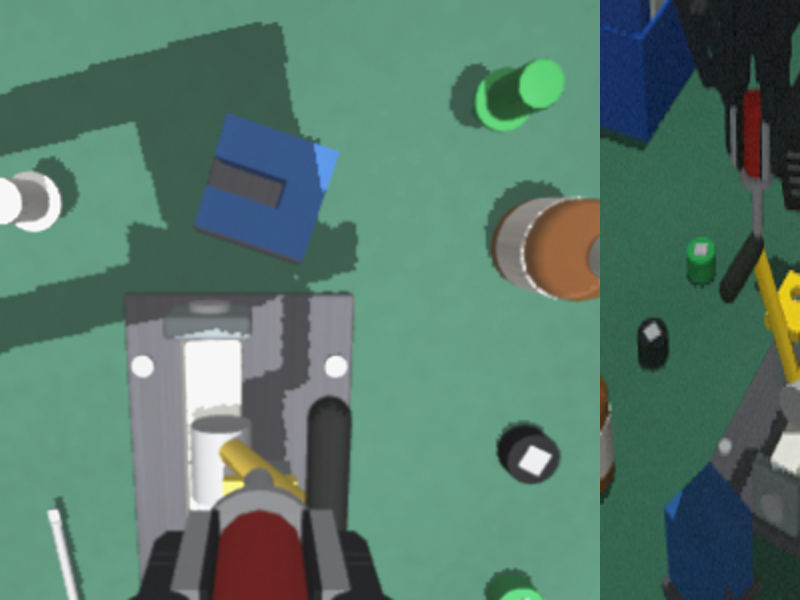

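```bash
cat >> h.py <<'E'
def atz(uv,k,z):
    c,d=ray(uv,k);return (c+d*(z-c[2])/d[2])[:2]
E
python3 - <<'E'
from h import *
k=get_calibration("wrist")
C=np.array([(265,56.5),(320,76),(301,131),(247.5,114)]);P=np.array([atz(u,k,.07) for u in C]);print(P.round(4),P.mean(0))
print("sides",np.linalg.norm(np.diff(np.vstack([P,P[:1]]),axis=0),axis=1))
e=atz((290.5,97.5),k,.07);m=atz((256,86),k,.07);d=(e-m)/np.linalg.norm(e-m);print(e,m,np.arctan2(d[1],d[0]),np.linalg.norm(e-m),"notch",e-.008*d)
# pin from old wrist view: shift calib: camera center offset
s=state();off=-cv2.Rodrigues(k["rvec"])[0].T@k["tvec"]-s["position"]
r=cv2.Rodrigues(k["rvec"])[0];k2=dict(k);c=off+np.array([.5289,.0773,.2202]);k2["tvec"]=-r@c
w=cv2.imread("pics/w2.png");x=cv2.inRange(cv2.cvtColor(w,cv2.COLOR_BGR2HSV),(0,150,120),(6,255,255));cs=cv2.findContours(x,0,2)[0]
cc=[q for q in cs if 250<q[:,0,0].mean()<310 and len(q)>20];(u,rad)=cv2.minEnclosingCircle(max(cc,key=len));print(u,rad)
print("pin",atz(u,k2,.153),atz((282.2,225.3),k2,.153))
E
```

```text
[[0.5551 0.2635]
 [0.5993 0.2382]
 [0.5741 0.1946]
 [0.5291 0.2193]] [0.56439287 0.22888927]
sides [0.05101824 0.05037308 0.05136574 0.05126138]
[0.57025744 0.22552654] [0.54201331 0.24133049] -0.5101441787806632 0.03236503631280415 notch [0.56327605 0.22943297]
(282.0, 225.5) 14.151071548461914
pin [0.52967143 0.07495816] [0.52982947 0.07507003]
```

```bash
python3 - <<'E'
from h import *
from scipy.optimize import minimize
S=get_calibration("scene");D=get_calibration("side");W=get_calibration("wrist")
w=read_camera("wrist");W=get_calibration("wrist")
def blue(im,roi):
    h=cv2.cvtColor(im,cv2.COLOR_BGR2HSV);m=cv2.inRange(h,(100,110,40),(125,255,255));z=np.zeros_like(m);x0,y0,x1,y1=roi;z[y0:y1,x0:x1]=m[y0:y1,x0:x1]
    return cv2.morphologyEx(z,cv2.MORPH_OPEN,np.ones((2,2)))
ims=[(blue(cv2.imread("pics/a.png"),(380,250,440,315)),S),(blue(cv2.imread("pics/b.png"),(195,325,255,395)),D),(blue(w,(235,40,330,140)),W)]
for m,k in ims: print(cv2.boundingRect(m),int((m>0).sum()))
def sil(q,k,hx,hy):
    c,s=np.cos(q[2]),np.sin(q[2]);out=np.zeros((420*4,560*4),np.uint8)
    L=np.array([(x,y,z) for x in(-.026,hx) for y in(-hy,hy) for z in(.012,.07)]);P=L@np.array([[c,-s,0],[s,c,0],[0,0,1]]).T+[q[0],q[1],0]
    h=cv2.convexHull((proj(P,k)*4).astype(np.float32));cv2.fillConvexPoly(out,np.int32(h),1);return out
def cost(q,sel,hx,hy):
    e=0
    for i in sel:
        m,k=ims[i];M=cv2.morphologyEx(m,cv2.MORPH_CLOSE,np.ones((25,25)));M=cv2.resize(M,None,fx=4,fy=4)>0;s=sil(q,k,hx,hy)>0
        e+=1-(M&s).sum()/(M|s).sum()
    return e
for hx,hy in((.026,.028),(.030,.026)):
  for sel in([0],[1],[0,1],[2],[0,1,2]):
    r=minimize(cost,[.564,.232,-.51],args=(sel,hx,hy),method="Nelder-Mead",options=dict(initial_simplex=[[.564,.232,-.51],[.57,.232,-.51],[.564,.225,-.51],[.564,.232,-.4]],maxiter=80));print(hx,sel,r.x.round(4),round(r.fun/len(sel),3))
E
```

```text
(392, 264, 39, 42) 959
(203, 335, 44, 56) 1693
(249, 56, 71, 73) 2921
0.026 [0] [ 0.5679  0.236  -0.498 ] 0.086
0.026 [1] [ 0.5614  0.2375 -0.5279] 0.079
0.026 [0, 1] [ 0.5632  0.2375 -0.4548] 0.134
0.026 [2] [ 0.5644  0.2284 -0.5026] 0.11
0.026 [0, 1, 2] [ 0.5655  0.2328 -0.5026] 0.164
0.03 [0] [ 0.5667  0.2383 -0.5022] 0.065
0.03 [1] [ 0.5585  0.239  -0.543 ] 0.056
0.03 [0, 1] [ 0.5606  0.2385 -0.4577] 0.127
0.03 [2] [ 0.5641  0.2306 -0.5285] 0.079
0.03 [0, 1, 2] [ 0.5627  0.2333 -0.5269] 0.165
```

```bash
python3 - <<'E'
from h import *
a=-.205;Q=R.from_matrix(np.array([[-np.sin(a),np.cos(a),0],[np.cos(a),np.sin(a),0],[0,0,-1]]).T)
print(state()["position"],go([.564,.234,.245],Q),go([.564,.234,.13],Q))
E
```

```text
[0.54486218 0.14888144 0.24549234] (array([0.582, 0.011, 0.003]), array([0.001, 0.   , 0.002])) (array([0.582, 0.01 , 0.77 ]), array([0.001, 0.   , 0.002]))
```

jog_arm([
  [[0.15,0,0,0,0,0,1],[0.35,0.01,0,0,0,0,1],[0.58,0.01,0.1,0,0,0,1],[0.58,0.01,0.3,0,0,0,1],[0.58,0.01,0.5,0,0,0,1],[0.58,0.01,0.65,0,0,0,1],[0.58,0.01,0.77,0,0,0,1],[0.58,0.01,0.77,0,0,0,1],[0.58,0.01,0.77,0,0,0,1]],
])

```text
t: 6.43
position: [0.5633, 0.2338, 0.129]
orientation: [0.775, 0.632, -0.001, -0.0]
contact_force: [-0.4, 0.0, -0.0]
gripper_width: 0.0188
grip_force: 39.0
```

```bash
python3 - <<'E'
from h import *
s=state();print(s["t"],s["position"],s["contact_force"])
a=read_camera("scene");b=read_camera("side");w=read_camera("wrist")
cv2.imwrite("pics/s4.png",a);cv2.imwrite("pics/d4.png",b);cv2.imwrite("pics/w4.png",w)
A=cv2.resize(a[220:310,370:440],(420,540),interpolation=2);B=cv2.resize(b[280:390,190:260],(378,594),interpolation=2)
A=np.vstack([A,np.zeros((54,420,3),np.uint8)]);cv2.imwrite("pics/c4.png",np.hstack([A,B]))
E
```

```text
6.4333 [0.5633441  0.23381692 0.1290142 ] [-0.41042232  0.0244592  -0.03007049]
```

View pics/c4.png

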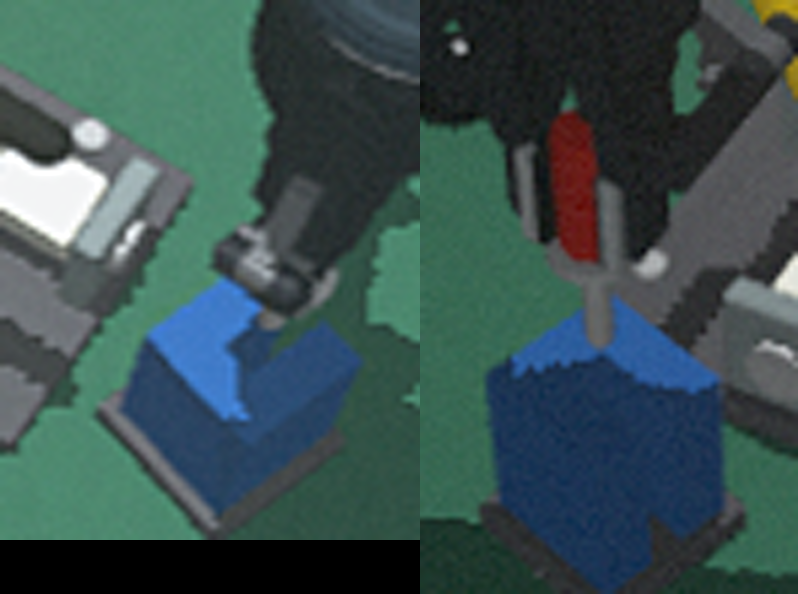

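```bash
python3 - <<'E'
from h import *
S=get_calibration("scene");D=get_calibration("side")
n=tri(((413.2,278.9),S),((223.5,350.1),D));t=tri(((415.3,273.2),S),((223,343.9),D));print("notch",n,"tip",t)
for nm,a,b in(("notch",(413.2,278.9),(223.5,350.1)),):
  print(atz(a,S,.07),atz(b,D,.07))
for e in((410.5,281.2),(421.9,271.3)):print("S",atz(e,S,.07))
for e in((220.5,347.3),(233.4,359.2)):print("D",atz(e,D,.07))
print("tip",atz((415.3,273.2),S,.081),atz((223,343.9),D,.081))
print(proj([[.5633,.2338,.081]],S),proj([[.5633,.2338,.081]],D))
W=get_calibration("wrist");print(proj([[.5633,.2338,.081],[.5641,.2296,.07],[.5634,.2355,.07]],W))
w=cv2.imread("pics/w4.png");cv2.imwrite("pics/c5.png",cv2.resize(w[120:320,190:390],None,fx=3,fy=3,interpolation=2))
E
```

```text
notch [0.56488321 0.23539843 0.06662643] tip [0.56258181 0.23636307 0.08485908]
[0.56816684 0.23650011] [0.56270272 0.23652055]
S [0.57518364 0.23310448]
S [0.54492055 0.24743062]
D [0.5694925  0.23207039]
D [0.54096745 0.25059454]
tip [0.5602701  0.23627769] [0.56411823 0.23331531]
[[413.64088963 274.00122763]] [[223.37587628 344.21431458]]
[[277.33683368 233.4202786 ]
 [279.93505646 232.81233758]
 [277.03499653 224.66571613]]
```

View pics/c5.png

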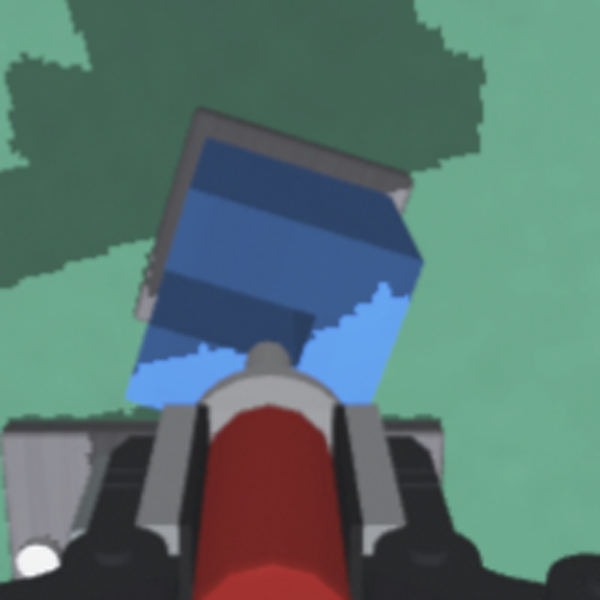

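The shank tip shows at (268,352) in the crop. The slot runs from its mouth at (157,298) to its closed end at (307,340), so a shift of about 1.5 mm forward lines them up.

jog_arm([
  [[0.011,0.005,0,0,0,0,1],[0.011,0.005,0.03,0,0,0,1],[0.011,0.005,0.06,0,0,0,1],[0.011,0.005,0.09,0,0,0,1],[0.011,0.005,0.11,0,0,0,1],[0.011,0.005,0.13,0,0,0,1],[0.011,0.005,0.13,0,0,0,1]],
])

```text
t: 7.17
position: [0.5642, 0.2359, 0.1091]
orientation: [0.775, 0.632, -0.001, -0.0]
contact_force: [-0.6, -0.9, -1.2]
gripper_width: 0.0191
grip_force: 39.1
```

jog_arm([
  [[0,0,0.04,0,0,0,1],[0,0,0.08,0,0,0,1],[0,0,0.12,0,0,0,1],[0,0,0.15,0,0,0,1],[0,0,0.17,0,0,0,1],[0,0,0.19,0,0,0,1],[0,0,0.19,0,0,0,1]],
])

```text
t: 7.75
position: [0.5641, 0.2356, 0.0805]
orientation: [0.775, 0.632, -0.001, -0.0]
contact_force: [-1.9, -3.7, -3.3]
gripper_width: 0.0192
grip_force: 39.1
```

jog_arm([
  [[0,0,0.008,0,0,0,1],[0,0,0.016,0,0,0,1],[0,0,0.016,0,0,0,1]],
])

```text
t: 8.0
position: [0.5643, 0.2356, 0.0789]
orientation: [0.775, 0.632, -0.001, 0.0]
contact_force: [-3.4, -4.8, 1.1]
gripper_width: 0.0189
grip_force: 39.2
```

jog_arm([
  [[-0.006,0,0.008,0,0,0,1],[-0.006,0,0.016,0,0,0,1],[-0.006,0,0.016,0,0,0,1]],
])

```text
t: 8.25
position: [0.5646, 0.2352, 0.0766]
orientation: [0.775, 0.632, -0.0, 0.0]
contact_force: [-1.5, -3.8, 0.3]
gripper_width: 0.0187
grip_force: 39.2
```

```bash
python3 - <<'E'
from h import *
S=get_calibration("scene");D=get_calibration("side")
read_camera("side")
for x in outline_of("side","pin_grip"):print(x["xy"],x["score"],cv2.boundingRect(np.uint8(x["mask"])))
print(proj([[.5637,.2356,.096],[.5637,.2356,.118],[.5637,.2356,.07]],D))
E
```

```text
[285.8, 378.6] 0.95 (280, 362, 17, 39)
[156.0, 348.2] 0.95 (146, 332, 18, 38)
[355.1, 352.5] 0.83 (345, 333, 18, 34)
[348.4, 383.2] 0.75 (341, 366, 17, 39)
[[222.31230851 338.53366856]
 [221.61946945 328.82560239]
 [223.11102667 349.56895595]]
```

jog_arm([
  [[-0.006,-0.004,0.01,0,0,0,1],[-0.006,-0.004,0.02,0,0,0,1],[-0.006,-0.004,0.02,0,0,0,1]],
])

```text
t: 8.6
position: [0.5644, 0.2351, 0.0749]
orientation: [0.775, 0.632, 0.001, 0.0]
contact_force: [-3.1, -2.0, 7.3]
gripper_width: 0.0191
grip_force: 39.8
```

jog_arm([
  [[0,0,-0.01,0,0,0,0.3],[0,0,-0.01,0,0,0,0.0],[0,0,-0.01,0,0,0,0.0],[0,0,-0.01,0,0,0,0.0],[0,0,-0.1,0,0,0,0.0],[0,0,-0.25,0,0,0,0.0],[0,0,-0.5,0,0,0,0.0],[0,0,-0.75,0,0,0,0.0],[0,0,-1,0,0,0,0.0],[0,0,-1,0,0,0,0.0],[0,0,-1,0,0,0,0.0]],
])

```text
t: 9.52
position: [0.5655, 0.2351, 0.2269]
orientation: [0.775, 0.632, 0.003, 0.001]
contact_force: [-0.7, 0.0, -1.0]
gripper_width: 0.0424
grip_force: 0.0
```

```bash
python3 - <<'E'
from h import *
S=get_calibration("scene");D=get_calibration("side")
a=read_camera("scene");b=read_camera("side");w=read_camera("wrist")
for c in("scene","side"):
  k=get_calibration(c);print(proj([[.5637,.2356,.096]],k))
  for x in outline_of(c,"pin_grip"):
    print(c,x["xy"],round(x["score"],2),cv2.boundingRect(np.uint8(x["mask"])))
A=cv2.resize(a[230:310,370:440],(420,480),interpolation=2);B=cv2.resize(b[310:390,190:250],(360,480),interpolation=2)
cv2.imwrite("pics/c6.png",np.hstack([A,B]))
E
```

```text
[[415.8720044  271.21553455]]
scene [417.8, 275.6] 0.66 (406, 264, 16, 21)
scene [400.7, 339.5] 0.54 (392, 327, 17, 21)
scene [438.0, 243.7] 0.45 (431, 239, 9, 11)
scene [408.0, 191.7] 0.45 (402, 181, 15, 24)
scene [320.6, 186.4] 0.39 (309, 176, 38, 21)
[[222.31230851 338.53366856]]
side [350.7, 383.1] 0.93 (341, 366, 18, 38)
side [152.0, 349.9] 0.85 (146, 332, 17, 39)
side [221.4, 341.5] 0.66 (215, 325, 18, 32)
side [355.5, 350.8] 0.62 (345, 334, 17, 32)
side [287.6, 378.3] 0.61 (279, 362, 17, 39)
```

View pics/c6.png

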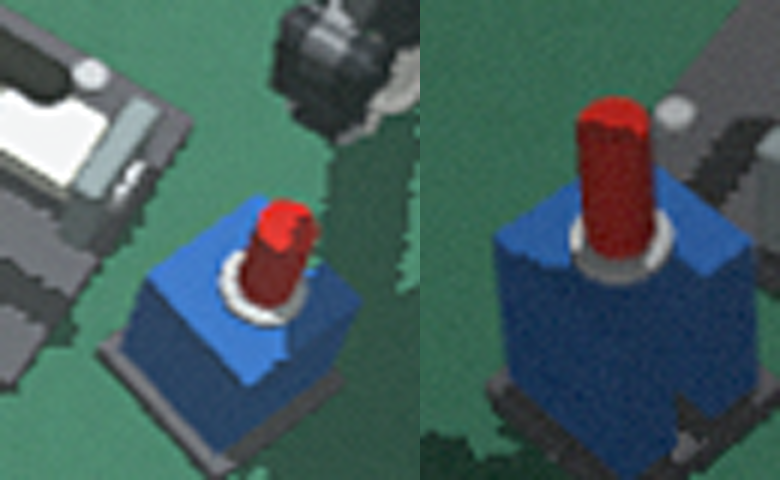

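The pin stands upright with its flange on the block top: scene (417,272), side (222,340). Next is the kickstand.

```bash
python3 - <<'E'
from h import *
a=-.205;Q=R.from_matrix(np.array([[-np.sin(a),np.cos(a),0],[np.cos(a),np.sin(a),0],[0,0,-1]]).T)
ex=np.array([np.cos(a),np.sin(a),0])
f=np.array([.565,.127,.147])
print(go(f+ex*.048,Q));print(state()["t"])
E
```

```text
(array([-0.699,  0.479,  0.498]), array([-0.004,  0.002,  0.004]))
9.7667
```

jog_arm([
  [[0,0.2,0,0,0,0,1],[-0.15,0.4,0,0,0,0,1],[-0.4,0.48,0,0,0,0,1],[-0.6,0.48,0,0,0,0,1],[-0.7,0.48,0,0,0,0,1],[-0.7,0.48,0,0,0,0,1],[-0.7,0.48,0.2,0,0,0,1],[-0.7,0.48,0.4,0,0,0,1],[-0.7,0.48,0.5,0,0,0,1],[-0.7,0.48,0.5,0,0,0,1]],
], grip_force=40)

```text
t: 10.6
position: [0.61, 0.1184, 0.1439]
orientation: [0.775, 0.632, -0.003, -0.003]
contact_force: [-0.8, 0.0, -0.3]
gripper_width: 0.0
grip_force: 0.0
```

Now push towards the stand's -x.

jog_arm([
  [[0,-0.08,0,0,0,0,1],[0,-0.14,0,0,0,0,1],[0,-0.2,0,0,0,0,1],[0,-0.26,0,0,0,0,1],[0,-0.32,0,0,0,0,1],[0,-0.38,0,0,0,0,1]],
])

```text
t: 11.1
position: [0.5569, 0.129, 0.1496]
orientation: [0.775, 0.632, 0.001, 0.0]
contact_force: [0.4, 0.7, 0.3]
gripper_width: -0.0001
grip_force: 0.2
```

jog_arm([
  [[0,-0.06,0,0,0,0,1],[0,-0.12,0,0,0,0,1],[0,-0.18,0,0,0,0,1],[0,-0.22,0,0,0,0,1],[0,-0.22,0,0,0,0,1],[0,-0.22,0,0,0,0,1]],
])

```text
t: 11.6
position: [0.5249, 0.1353, 0.1489]
orientation: [0.775, 0.632, 0.0, 0.0]
contact_force: [0.8, -0.2, 0.1]
gripper_width: -0.0001
grip_force: 0.0
```

```bash
python3 - <<'E'
from h import *
S=get_calibration("scene");D=get_calibration("side")
a=read_camera("scene");b=read_camera("side")
A=cv2.resize(a[150:310,230:440],(800,600),interpolation=2);B=b
cv2.imwrite("pics/s7.png",a);cv2.imwrite("pics/d7.png",b)
for c in("scene","side"):
  for n in("kickstand","foot_bar"):
    print(c,n,[(x["xy"],round(x["score"],2),cv2.boundingRect(np.uint8(x["mask"]))) for x in outline_of(c,n)])
e=np.array([.979,-.2036]);y=np.array([.2036,.979])
O=np.array([.565,.129])-.0514*e-.112*y;print("origin",O)
P=lambda X,Y,Z:np.r_[O+X*e+Y*y,Z]
T=[P(.0065-.1088,.112,.043),P(.0065,.112,.169)];print(proj(T,S),proj(T,D));print("bar",P(.0436,-.085,.225))
E
```

```text
scene kickstand [([361.3, 217.9], 0.86, (346, 210, 56, 29))]
scene foot_bar [([359.8, 218.7], 0.72, (345, 209, 57, 30))]
side kickstand [([284.7, 286.8], 0.94, (269, 267, 27, 43))]
side foot_bar [([281.1, 289.0], 0.57, (269, 268, 27, 42))]
origin [0.4918762  0.02981704]
[[398.60889369 213.18978106]
 [380.80005368 217.70308526]] [[319.6885723  345.54396667]
 [264.21058355 271.09209845]]
bar [ 0.5172546  -0.06227492  0.225     ]
```

jog_arm([
  [[0,0,-0.25,0,0,0,1],[0,0,-0.5,0,0,0,1],[0,0,-0.75,0,0,0,1],[-0.2,0,-0.9,0,0,0,0],[-0.4,0,-0.9,0,0,0,0],[-0.6,0,-0.9,0,0,0,0],[-0.8,0,-0.9,0,0,0,0],[-1,0,-0.9,0,0,0,0],[-1,0,-0.9,0,0,0,0]],
])

```text
t: 12.65
position: [0.4944, -0.0162, 0.2839]
orientation: [0.776, 0.631, -0.001, 0.001]
contact_force: [0.6, -0.1, -0.2]
gripper_width: 0.0425
grip_force: 0.0
```

```bash
python3 - <<'E'
from h import *
a=read_camera("scene");b=read_camera("side");w=read_camera("wrist")
print(state()["t"],state()["position"])
for c in("scene","side","wrist"):
  for n in("foot_bar","top_bar"):
    print(c,n,[(x["xy"],round(x["score"],2),cv2.boundingRect(np.uint8(x["mask"]))) for x in outline_of(c,n)])
cv2.imwrite("pics/c8.png",np.hstack([cv2.resize(b[165:385,190:370],(490,600)),cv2.resize(a[140:310,330:440],(300,600))]))
E
```

```text
12.8 [ 0.49518026 -0.01177454  0.28381348]
scene foot_bar [([371.5, 219.1], 0.88, (352, 206, 59, 29))]
scene top_bar [([302.5, 215.8], 0.98, (252, 152, 159, 111))]
side foot_bar [([307.3, 329.3], 0.97, (277, 303, 53, 56))]
side top_bar [([292.8, 262.7], 0.71, (249, 175, 79, 185))]
wrist foot_bar [([221.7, 53.3], 0.67, (161, 0, 99, 103))]
wrist top_bar [([290.0, 202.0], 0.6, (161, 0, 251, 358))]
```

View pics/c8.png

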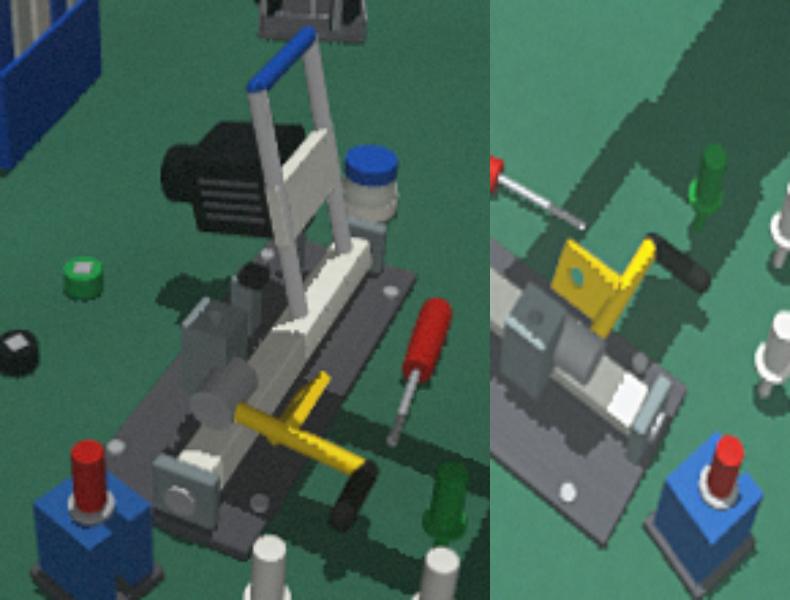

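The kickstand is down: its foot is at side (319,346), where the fully-down geometry predicts it. Next is the top bar.

```bash
python3 - <<'E'
from h import *
a=-.205;Q=R.from_matrix(np.array([[-np.sin(a),np.cos(a),0],[np.cos(a),np.sin(a),0],[0,0,-1]]).T)
S=get_calibration("scene")
print(go([.517,-.063,.275],Q),go([.517,-.063,.205],Q))
w=read_camera("wrist");k=get_calibration("wrist")
m=cv2.inRange(cv2.cvtColor(w,cv2.COLOR_BGR2HSV),(100,130,60),(125,255,255));n,l,st,c=cv2.connectedComponentsWithStats(m)
print([(c[i].round(),st[i].tolist()) for i in range(1,n) if st[i][4]>80],proj([.517,-.063,.225],k))
E
```

```text
(array([-0.312,  0.212,  0.058]), array([-0.   , -0.   ,  0.006])) (array([-0.312,  0.212,  0.525]), array([-0.   , -0.   ,  0.006]))
[(array([328., 289.]), [318, 223, 27, 136, 1798]), (array([537., 320.]), [506, 247, 54, 157, 6463]), (array([291., 330.]), [274, 313, 35, 35, 940])] [[326.96470157 291.32769232]]
```

jog_arm([
  [[-0.15,0.1,0,0,0,0,-1],[-0.312,0.212,0,0,0,0,-1],[-0.312,0.212,0,0,0,0,-1],[-0.312,0.212,0.05,0,0,0,-1],[-0.312,0.212,0.2,0,0,0,-1],[-0.312,0.212,0.35,0,0,0,-1],[-0.312,0.212,0.52,0,0,0,-1],[-0.312,0.212,0.52,0,0,0,-1]],
])

```text
t: 13.82
position: [0.5132, -0.0617, 0.2007]
orientation: [0.775, 0.632, -0.002, -0.004]
contact_force: [-0.7, 0.5, -0.2]
gripper_width: 0.0854
grip_force: 0.0
```

jog_arm([
  [[0,0,0,0,0,0,0],[0,0,0,0,0,0,0.5],[0,0,0,0,0,0,1],[0,0,0,0,0,0,1],[0,0,0,0,0,0,1],[0,0,0,0,0,0,1],[0,0,0,0,0,0,1],[0,0,0,0,0,0,1]],
], grip_force=50)

```text
t: 14.48
position: [0.5189, -0.0644, 0.207]
orientation: [0.775, 0.632, 0.002, 0.002]
contact_force: [5.3, -0.8, -0.6]
gripper_width: 0.0126
grip_force: 48.8
```

jog_arm([
  [[0,-0.02,-0.004,0,0,0,1],[0,-0.05,-0.01,0,0,0,1],[0,-0.08,-0.016,0,0,0,1],[0,-0.11,-0.021,0,0,0,1],[0,-0.14,-0.024,0,0,0,1],[0,-0.17,-0.027,0,0,0,1],[0,-0.2,-0.029,0,0,0,1],[0,-0.23,-0.031,0,0,0,1],[0,-0.26,-0.032,0,0,0,1],[0,-0.28,-0.033,0,0,0,1],[0,-0.29,-0.033,0,0,0,1],[0,-0.29,-0.033,0,0,0,1]],
])

```text
t: 15.48
position: [0.4773, -0.0559, 0.2129]
orientation: [0.775, 0.632, 0.003, 0.003]
contact_force: [7.0, 0.2, 2.3]
gripper_width: 0.0126
grip_force: 49.1
```

jog_arm([
  [[0,0,0,0,0,0,1],[0,0,0,0,0,0,1],[0,0,0,0,0,0,1],[0,0,0,0,0,0,1],[0,0,0,0,0,0,1],[0,0,0,0,0,0,1]],
])

```text
t: 15.98
position: [0.4776, -0.0559, 0.2128]
orientation: [0.775, 0.632, 0.003, 0.003]
contact_force: [7.2, 0.3, 3.4]
gripper_width: 0.0122
grip_force: 49.1
```

```bash
python3 - <<'E'
from h import *
s=state();print(s)
e=np.array([.979,-.2036]);print("moved along x",(s["position"][:2]-np.array([.5189,-.0644]))@e, "local x",(s["position"][:2]-np.array([.4919,.0298]))@e)
read_camera("side");read_camera("scene")
S=get_calibration("scene");D=get_calibration("side")
for c,k in(("side",D),("scene",S)):
  for n in("top_bar","foot_bar","pin_grip"): print(c,n,[(x["xy"],round(x["score"],2),cv2.boundingRect(np.uint8(x["mask"]))) for x in outline_of(c,n)])
E
```

```text
{'t': 15.9833, 'qpos': array([-3.50029383e-01,  1.42291251e-01,  1.72925394e+00,  1.30062866e-03,
        1.26141101e+00, -1.47996807e-01]), 'joint_velocities': array([ 0.00216994, -0.0011479 , -0.00055919, -0.00064343, -0.0009339 ,
        0.00171323]), 'joint_torque': array([-4.36211005e-01, -3.50877786e+01, -2.34570855e+01, -7.91396946e-01,
        2.33580127e+00,  1.54679833e-02]), 'position': array([ 0.47757411, -0.05592461,  0.21284802]), 'orientation': array([0.77492607, 0.63203683, 0.00273992, 0.00339478]), 'contact_force': array([7.24560168, 0.32200121, 3.3945385 ]), 'torque': array([-0.04090666, -1.34114184, -0.01264147]), 'grip_force': 49.11189615726471, 'gripper_width': 0.01218997719832373}
moved along x -0.042183631996411425 local x 0.0034284880035886
side top_bar [([298.7, 267.6], 0.63, (256, 183, 72, 185))]
side foot_bar [([309.9, 330.0], 0.61, (279, 306, 49, 62))]
side pin_grip [([351.0, 385.7], 0.77, (341, 366, 18, 39)), ([157.0, 347.8], 0.76, (146, 332, 18, 38)), ([222.9, 341.0], 0.75, (216, 326, 16, 30)), ([285.4, 377.5], 0.73, (279, 361, 18, 40)), ([356.9, 349.3], 0.61, (346, 335, 16, 30))]
scene top_bar [([311.9, 213.6], 0.76, (257, 149, 152, 114))]
scene foot_bar [([372.0, 219.5], 0.89, (354, 209, 55, 24))]
scene pin_grip [([401.1, 337.6], 0.77, (391, 327, 17, 22)), ([436.0, 238.2], 0.73, (426, 228, 18, 25)), ([415.4, 276.3], 0.65, (405, 263, 18, 23)), ([406.9, 193.4], 0.51, (402, 181, 15, 25)), ([440.3, 206.4], 0.46, (433, 191, 14, 23))]
```

```bash
python3 -c "
from workcell import job
print(job.sign_off())"
```

```text
the job is handed in; nothing more can be done
None
```

The job is handed in at about 16 s of the 69 s allowed, but I got no verdict back: the pin is parked upright in the notch, the kickstand is fully down, and the gripper still holds the top bar with the frame at about 0.21 rad (upright is 0.22).

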